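# Extend the airpot brush

## Task

The airpots are about to be scrubbed and the brush is too short to reach their bottoms. While it stands in its drip stand, squeeze the orange button in the grip and pull the grip up past the first stop to the second, so that the handle is fully out; then lift the whole brush upright out of the stand and finish holding it still in the gripper, fully extended, with its head clear above the stand. Leave the cups, stirrers, sugar tray and dish where they are.

Things in the scene. Friction and masses are not known exactly. Their poses are not given: they have to be found in the camera images.
- brush: Airpot brush, lower part: blue ribbed silicone head 70 mm tall, 52 mm across, and a steel rod inside the grip. Stands upright, loose, in the drip stand's cup. Lower part about 0.26 kg, whole brush 0.38 kg. Origin: centre of the head's underside; z up along the brush; x points to the side of the orange button (within about 60 degrees of world +x at the start).
- grip (a point): Point on the axis of the black grip, level with the middle of the orange button; axes as the brush, moves with the grip. It lies 164 mm above the head's underside collapsed, 244 mm extended. The grip is an upright rounded bar from 80 mm below to 36 mm above this point, 30 mm thick along x (faces 15 mm either side of the axis), 36 mm wide along y.
- telescope (a joint): How far the grip is pulled up the rod, m: 0 collapsed, 0.040 first stop, 0.080 second stop (fully out, hard end). Locked at each stop while the button is out. With the button in, it slides freely past the first stop (0.5 N friction) and the lower part's weight keeps the head down in the stand. Pulled with the button out, the whole brush just lifts.
- release (a joint): Travel of the orange button into the grip (towards the brush's -x), m: 0 out, 0.0055 fully in; spring 4 N to start, 8 N fully in; latch free above 0.004. Button 16 mm wide, 34 mm tall, on the grip's +x face, its face 21 mm from the axis when out. Meant to be squeezed between one finger on it and one on the opposite face, and kept squeezed in the hold that pulls.
- stand: Drip stand, fixed to the table: round steel foot 112 mm across, 8 mm high, with a cup in its middle 63 mm across outside, 55 mm inside, rim 42 mm and inner floor 10 mm above the table. Origin: centre of the underside.
- cups: Bystander: upside-down stack of white paper cups, 75 mm across at the bottom, 126 mm tall, 60 g. Origin: centre of the underside.
- stirrers: Bystander: glass of wooden stirrers, 68 mm across, 85 mm tall, sticks up to 140 mm. Origin: centre of the underside.
- dish: Bystander: white ceramic dish 110 mm across, 32 mm tall. Origin: centre of the underside.
- sugars: Bystander: clear tray of sugar sachets, 85 x 110 mm, 40 mm tall. Origin: centre of the underside.

How it is judged:
By the outcome, as a careful person would: the job done as asked, in the order asked, and still so for the second after the job is handed in, while the arm keeps its last pose, push and grip.
It also fails if it takes over 35 s, if anything falls off the work surface, if the arm or the gripper's body presses on something with over 40 N, if the wrist force passes 120 N, or if a joint passes its speed limit or range.

## Robot

A 6-joint arm with a two-finger parallel gripper is mounted at the origin on the work surface. World frame = base frame: x ahead of the robot, y to its left, z up, the work surface at z = 0. Lengths are in m, angles in rad, forces in N, time in s.
With the tool pointing down it reaches from about 0.325 to 0.775 m from the base axis. Payload 5.5 kg.
Tool frame: the origin (TCP) lies midway between the tips of the shut fingers; the grasp point (between the pads) lies 19 mm behind it (ctrl.hold_point_z is the distance from the TCP to the grasp point, in m); z points along the fingers, y is the line along which they close (so a half turn about z gives the same grasp; the last joint's range is limited). The gripper opens to 88 mm and grips with 3 to 60 N. Pads are 20 mm wide; open, the fingers measure 115 mm over their backs; the gripper's body (75 mm by 178 mm) begins 61 mm behind the grasp point.
Start: joints at [-1.217, 0.091, 1.231, -0, 1.82, -0.057], TCP at [0.24, -0.55, 0.223] pointing down, gripper open.
Joint ranges: [-2.87, 2.87], [-0.86, 2.18], [0.17, 2.46], [-1.51, 4.65], [0.06, 2.69], [-2.65, 2.65]. Speed limits (rad/s): [2.57, 2.57, 3.01, 3.14, 3.14, 3.14].

## Interface

Orientations are given as a 3x3 rotation matrix whose columns are the frame's x, y, z axes.
In Python, from rig import ctrl gives the robot as it stands.
- The arm moves only by the tool servo_tool, never from a script. Its arguments are lists of equal length, an entry for each row: "xyz": the shift along the world's x, y, z in units of 25 mm (1.0 is 25 mm), a list of three; "angular": the turn, a rotation vector about the world's x, y, z in units of 8 degrees (1.0 is 8 degrees), a list of three; "hand": the opening in per cent of the stroke, from 0 (shut) to 100 (fully open). A call has 1 to 5 rows; each row shifts and turns the commanded pose from where the row before left it; what a row does not reach is not made up. A row lasts 1/8 s, in which the tool goes at most 62.5 mm and 10.7 degrees, less where a joint would pass 70% of its speed; a pose out of reach is approached as far as the arm can. A call is refused whole if a number of a shift passes 1 or a number of a turn 1, either way. A call with a gripper value outside its range is refused whole. The fingers move at their own pace and stop on an object; "force" is the grip in N (left out, the last holds). Time passes only in rows, so rows that do not move let the fingers close. It gives the time, the measured TCP pose, the force, the opening and the grip force at its end, in the units of the state.
- ctrl.get_obs(): the state, without advancing time (a new reading comes with each control period).
- ctrl.get_image(name): name is "scene" or "top" or "wrist"; returns the picture (480x640x3 uint8, blue, green, red); there is no depth.
- ctrl.camera_model(name): a dict with "fx", "fy", "cx", "cy" (pixels), "R" (3x3) and "t" (3): a world point X has camera coordinates R X + t; the wrist camera has in their place "tool_from_camera" (4x4, takes a point from camera to tool coordinates, whose origin is the TCP and whose axes are the flange's). Camera axes: x right, y down, z forward; pixel columns grow to the right and rows downward; lengths in m; the calibration is good to about 2 mm. The wrist camera is an equidistant fisheye: a pixel r from the principal point sees the ray r / f radians off the axis. A picture is of the moment at which its call begins: read the wrist's pose just before it. camera_model takes no time and is no camera call.
- ctrl.hand_in(): hands the job in; it is judged then, once.
The state is a dict: "clock": time; "joint_positions": joint angles; "qd": joint speeds; "effort": joint torques, N m; "eef_pos": TCP position; "tcp_rot": TCP orientation; "force": force on the tool from outside, world axes, zero at the start; "moment": the same for the moment, N m; "finger_gap": finger opening in m; "gripper_force": force on a finger pad.
Only numpy, scipy, OpenCV 4.12 (cv2) and the standard library are available. Lean on these libraries where they do the work, as an engineer would, in place of code of your own. Each camera call takes 0.05 s, during which the arm holds its last target. There are 200 camera calls.

## Working session

There is one attempt and no reset: what is moved stays moved. The work goes in short steps, Python scripts to look and compute and a tool call to move; the robot and the scene stay as the last step left them, time stands still between calls to the robot, and variables do not carry over. Pictures are saved under pics/ and viewed, at most 10 in all, crops included, and the job is handed in when it is done.

Besides the shell and the picture viewer there is one more tool, called after "Request:" in YAML: its name, and indented under it one key for each argument. servo_tool: Moves the arm, as the interface text tells. Its arguments: {"type":"object","properties":{"xyz":{"type":"array","items":{"type":"array","items":{"type":"number"}}},"angular":{"type":"array","items":{"type":"array","items":{"type":"number"}}},"hand":{"type":"array","items":{"type":"number"}},"force":{"type":"number"}},"required":["xyz","angular","hand"]}

```bash
mkdir -p pics; python3 - <<'E'
from rig import ctrl
import cv2,numpy as np
for n in("scene","top"):
    cv2.imwrite(f"pics/{n}0.png",ctrl.get_image(n)); m=ctrl.camera_model(n); print(n,{k:np.round(v,4).tolist() for k,v in m.items()})
print(ctrl.camera_model("wrist"))
o=ctrl.get_obs();print(o, ctrl.hold_point_z)
E
```

```text
scene {'fx': 585.6292, 'fy': 585.6292, 'cx': 311.9852, 'cy': 238.6006, 'R': [[-0.4744, 0.8803, 0.0073], [0.6377, 0.3493, -0.6865], [-0.6068, -0.3211, -0.7271]], 't': [0.275, -0.2711, 1.4348]}
top {'fx': 537.8733, 'fy': 537.8733, 'cx': 313.3577, 'cy': 234.5114, 'R': [[-0.007, -1.0, 0.0057], [-0.9849, 0.0059, -0.1729], [0.1729, -0.0068, -0.9849]], 't': [-0.0054, 0.5717, 0.9457]}
{'fx': 371.64829954431775, 'fy': 371.64829954431775, 'cx': 316.89387159469686, 'cy': 238.43891711934464, 'tool_from_camera': array([[-2.99999316e-04, -9.58936576e-01, -2.83620438e-01,
         7.70480485e-02],
       [ 9.99999941e-01, -3.35953858e-04,  7.81295717e-05,
         5.08804998e-04],
       [-1.70204684e-04, -2.83620397e-01,  9.58936620e-01,
        -1.61413387e-01],
       [ 0.00000000e+00,  0.00000000e+00,  0.00000000e+00,
         1.00000000e+00]])}
{'clock': 0.1, 'joint_positions': array([-1.21670949e+00,  9.18046561e-02,  1.23176415e+00, -3.76918807e-05,
        1.81981586e+00, -5.66985993e-02]), 'qd': array([-0.00042846, -0.00185152, -0.00324025,  0.00147006,  0.00042408,
       -0.00151369]), 'effort': array([ 2.88468611e-03, -4.47857380e+01, -4.07571423e+01,  6.99830172e-02,
        2.83732067e-02, -9.25919608e-05]), 'eef_pos': array([ 0.23949063, -0.54983425,  0.22160808]), 'tcp_rot': array([[ 9.16811176e-01,  3.99320471e-01, -6.55613617e-04],
       [ 3.99321004e-01, -9.16809660e-01,  1.66817329e-03],
       [ 6.50628444e-05, -1.79120020e-03, -9.99998394e-01]]), 'force': array([-0.26503901, -0.08201975,  0.24417688]), 'moment': array([-0.00602217,  0.05246108,  0.0125007 ]), 'gripper_force': 0.0, 'finger_gap': 0.08768941486227165} 0.0187
```

View pics/scene0.png

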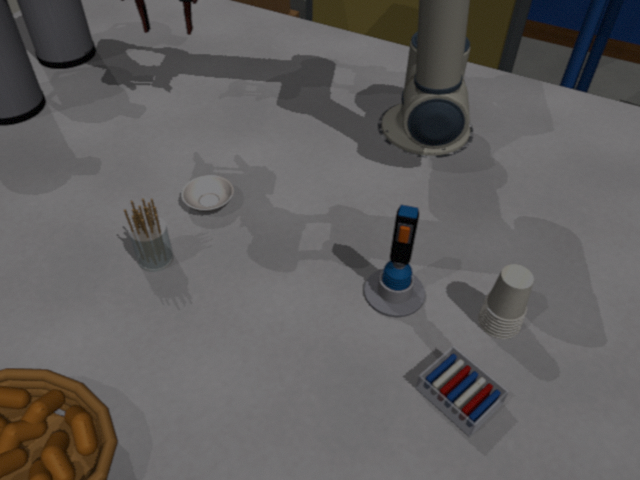

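View pics/top0.png

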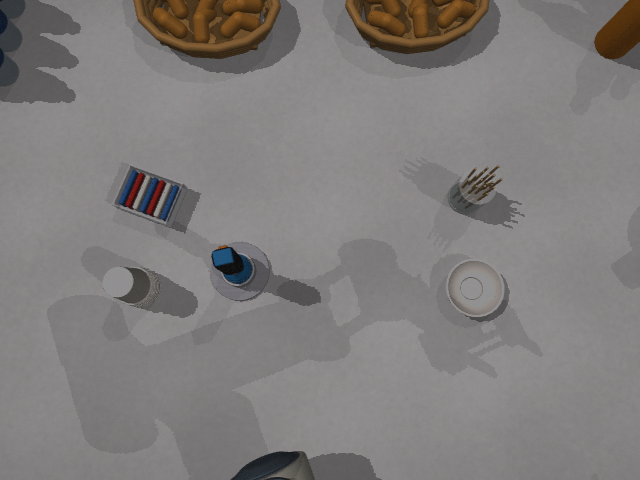

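```bash
python3 - <<'E'
import cv2,numpy as np
a=cv2.imread("pics/scene0.png")[195:320,350:440]; b=cv2.imread("pics/top0.png")[230:310,195:285]
a=cv2.resize(a,None,fx=4.4,fy=4.4,interpolation=2);b=cv2.resize(b,None,fx=4.4,fy=4.4,interpolation=2)
c=np.zeros((550,800,3),np.uint8);c[:a.shape[0],:a.shape[1]]=a;c[:b.shape[0],400:400+b.shape[1]]=b[:,:396];cv2.imwrite("pics/crop.png",c)
E
```

```text
(no output)
```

View pics/crop.png

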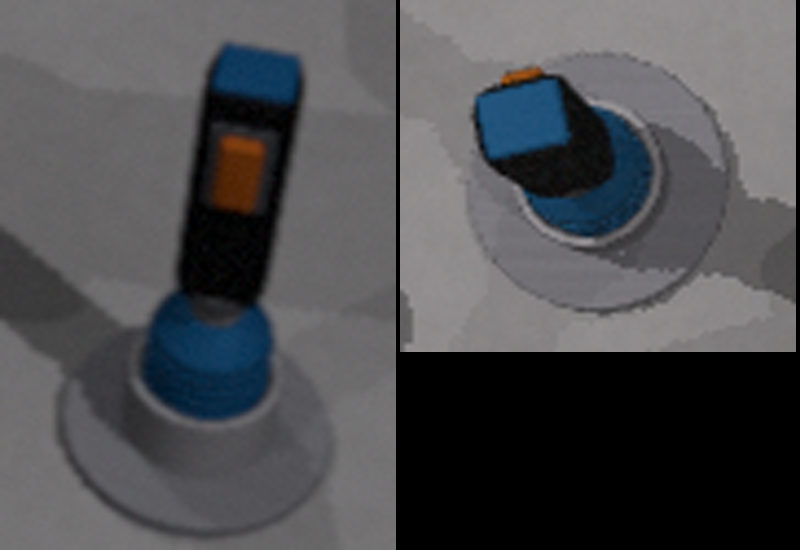

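```bash
cat >h.py <<'E'
from rig import ctrl
import numpy as np
def ray(n,px,z):
    m=ctrl.camera_model(n);R,t=np.array(m["R"]),np.array(m["t"])
    d=R.T@[(px[0]-m["cx"])/m["fx"],(px[1]-m["cy"])/m["fy"],1];c=-R.T@t
    return c+d*(z-c[2])/d[2]
E
python3 - <<'E'
from h import *
T=lambda x,y:(195+(x-400)/4.4,230+y/4.4); S=lambda x,y:(350+x/4.4,195+y/4.4)
top=[T(*p) for p in[(476,97),(560,80),(570,142),(488,158)]]
P=np.array([ray("top",p,.21) for p in top]);print(P,P.mean(0))
Q=np.array([ray("scene",S(*p),.21) for p in[(228,45),(302,57),(296,103),(215,85)]]);print(Q,Q.mean(0))
print("foot",ray("top",T(598,181),.008),ray("scene",S(195,427),.008))
print("btn",ray("scene",S(238,175),.174), "top btn", ray("top",T(522,75),.185))
for n,A in(("top",P),("sc",Q)):
  for i in range(4):
    e=A[(i+1)%4]-A[i];print(n,np.linalg.norm(e).round(4),np.degrees(np.arctan2(e[1],e[0])).round(1))
E
```

```text
[[0.5170675  0.14766451 0.21      ]
 [0.52289343 0.11844426 0.21      ]
 [0.50103081 0.11454097 0.21      ]
 [0.49560824 0.1429481  0.21      ]] [0.50914999 0.13089946 0.21      ]
[[0.50154463 0.11987157 0.21      ]
 [0.4944939  0.14587204 0.21      ]
 [0.51784649 0.15264589 0.21      ]
 [0.52322268 0.12374544 0.21      ]] [0.50927693 0.13553374 0.21      ]
foot [0.50894839 0.13088911 0.008     ] [0.51309307 0.13562474 0.008     ]
btn [0.52671109 0.13873845 0.174     ] top btn [0.52856107 0.13585956 0.185     ]
top 0.0298 -78.7
top 0.0222 -169.9
top 0.0289 100.8
top 0.022 12.4
sc 0.0269 105.2
sc 0.0243 16.2
sc 0.0294 -79.5
sc 0.022 -169.9
```

Request:
servo_tool:
  xyz:
    - [0.4, 1, 0.6]
    - [0.4, 1, 0.6]
    - [0.4, 1, 0.6]
    - [0.4, 1, 0.6]
    - [0.4, 1, 0.6]
  angular:
    - [0, 0, 0.4]
    - [0, 0, 0.4]
    - [0, 0, 0.4]
    - [0, 0, 0.4]
    - [0, 0, 0.4]
  hand: [100, 100, 100, 100, 100]
  force: 30

```text
clock: 0.72
eef_pos: [0.2898, -0.4242, 0.2976]
tcp_rot: [[0.77, 0.638, -0.0], [0.638, -0.77, 0.001], [0.0, -0.001, -1.0]]
force: [-0.0, -0.4, 0.2]
finger_gap: 0.0876
gripper_force: 0.0
```

Request:
servo_tool:
  xyz:
    - [0.4, 1, 0]
    - [0.4, 1, 0]
    - [0.4, 1, 0]
    - [0.4, 1, 0]
    - [0.4, 1, 0]
  angular:
    - [0, 0, 0.4]
    - [0, 0, 0.4]
    - [0, 0, 0.4]
    - [0, 0, 0.4]
    - [0, 0, 0.4]
  hand: [100, 100, 100, 100, 100]

```text
clock: 1.35
eef_pos: [0.3398, -0.2992, 0.2972]
tcp_rot: [[0.564, 0.826, -0.0], [0.826, -0.564, 0.001], [0.0, -0.001, -1.0]]
force: [0.2, 0.3, 0.8]
finger_gap: 0.0877
gripper_force: 0.0
```

Request:
servo_tool:
  xyz:
    - [0.4, 1, 0]
    - [0.4, 1, 0]
    - [0.4, 1, 0]
    - [0.4, 1, 0]
    - [0.4, 1, 0]
  angular:
    - [0, 0, 0.4]
    - [0, 0, 0.4]
    - [0, 0, 0.4]
    - [0, 0, 0.4]
    - [0, 0, 0.4]
  hand: [100, 100, 100, 100, 100]

```text
clock: 1.98
eef_pos: [0.3897, -0.1742, 0.2972]
tcp_rot: [[0.315, 0.949, -0.001], [0.949, -0.315, 0.0], [0.0, -0.001, -1.0]]
force: [0.3, -0.9, 0.1]
finger_gap: 0.0882
gripper_force: 0.0
```

Request:
servo_tool:
  xyz:
    - [0.4, 1, 0]
    - [0.4, 1, 0]
    - [0.4, 1, 0]
    - [0.4, 1, 0]
    - [0.4, 1, 0]
  angular:
    - [0, 0, 0.4]
    - [0, 0, 0.4]
    - [0, 0, 0.4]
    - [0, 0, 0.4]
    - [0, 0, 0.4]
  hand: [100, 100, 100, 100, 100]

```text
clock: 2.6
eef_pos: [0.4397, -0.0492, 0.2972]
tcp_rot: [[0.041, 0.999, -0.001], [0.999, -0.041, 0.0], [0.0, -0.001, -1.0]]
force: [0.4, -0.4, 0.7]
finger_gap: 0.0878
gripper_force: 0.0
```

Request:
servo_tool:
  xyz:
    - [0.4, 1, 0]
    - [0.4, 1, 0]
    - [0.4, 1, 0]
    - [0.4, 1, 0]
    - [0.4, 1, 0]
  angular:
    - [0, 0, 0.36]
    - [0, 0, 0.36]
    - [0, 0, 0.36]
    - [0, 0, 0.36]
    - [0, 0, 0.36]
  hand: [100, 100, 100, 100, 100]

```text
clock: 3.22
eef_pos: [0.4898, 0.0758, 0.2972]
tcp_rot: [[-0.209, 0.978, -0.001], [0.978, 0.209, -0.0], [0.0, -0.001, -1.0]]
force: [0.3, -0.8, 0.2]
finger_gap: 0.0876
gripper_force: 0.0
```

```bash
python3 - <<'E'
from h import *;import cv2
im=ctrl.get_image("wrist");cv2.imwrite("pics/w1.png",im)
E
```

```text
(no output)
```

View pics/w1.png

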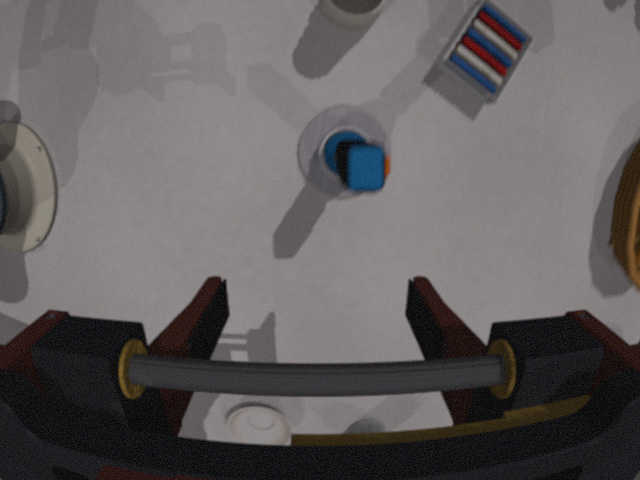

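```bash
cat >>h.py <<'E'
def wray(px,z,o):
    m=ctrl.camera_model("wrist");M=np.array(m["tool_from_camera"])
    v=np.array([(px[0]-m["cx"]),(px[1]-m["cy"])])/m["fx"];r=np.linalg.norm(v)
    d=np.r_[np.sin(r)*v/r,np.cos(r)]
    R=np.array(o["tcp_rot"]);c=R@M[:3,3]+o["eef_pos"];d=R@M[:3,:3]@d
    return c+d*(z-c[2])/d[2]
E
python3 - <<'E'
from h import *;import cv2
o=ctrl.get_obs()
im=cv2.imread("pics/w1.png");h=cv2.cvtColor(im,cv2.COLOR_BGR2HSV)
m=cv2.inRange(h,(95,120,110),(115,255,255));n,l,s,c=cv2.connectedComponentsWithStats(m)
for i in range(1,n):
    if s[i,4]>100: print(s[i],c[i])
i=[i for i in range(1,n) if s[i,0]<=366<s[i,0]+s[i,2] and s[i,1]<=167<s[i,1]+s[i,3] and s[i,4]>200][0]
cn=cv2.findContours((l==i).astype('u1'),0,2)[0][0];r=cv2.minAreaRect(cn);b=cv2.boxPoints(r);print(b)
P=np.array([wray(p,.21,o) for p in b]);print(P,P.mean(0))
for i in range(4):
    e=P[(i+1)%4]-P[i];print(np.linalg.norm(e).round(4),np.degrees(np.arctan2(e[1],e[0])).round(1))
mo=cv2.inRange(h[120:220,330:420],(3,150,80),(22,255,255));ys,xs=np.nonzero(mo);print("btn px",xs.mean()+330,ys.mean()+120,ys.min()+120,ys.max()+120,xs.max()+330,wray((xs.max()+330,ys.mean()+120),.19,o))
print("foot",wray((344.5,151),.008,o))
cv2.imwrite("pics/w1c.png",cv2.resize(im[95:205,290:400],None,fx=5,fy=5,interpolation=2))
E
```

```text
[351 150  31  37 998] [366.16132265 168.01402806]
[[351. 150.]
 [381. 150.]
 [381. 186.]
 [351. 186.]]
[[0.49772882 0.14649908 0.21      ]
 [0.51738817 0.15120105 0.21      ]
 [0.52325441 0.12739348 0.21      ]
 [0.50324516 0.12278551 0.21      ]] [0.51040414 0.13696978 0.21      ]
0.0202 13.5
0.0245 -76.2
0.0205 -167.0
0.0243 103.1
btn px 386.39344262295083 166.40983606557376 159 175 388 [0.5288707  0.14057123 0.19      ]
foot [0.51052651 0.13791475 0.008     ]
```

View pics/w1c.png

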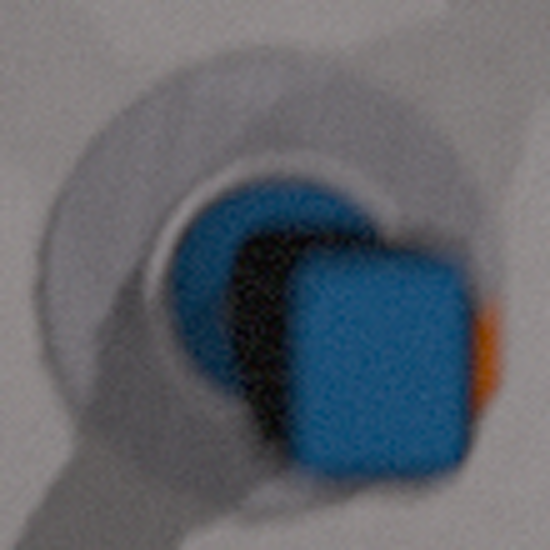

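Request:
servo_tool:
  xyz:
    - [0.3, 0.8, 0]
    - [0.3, 0.8, 0]
    - [0.21, 0.81, 0]
    - [0, 0, -0.8]
    - [0, 0, -0.8]
  angular:
    - [0, 0, 0.1]
    - [0, 0, 0]
    - [0, 0, 0]
    - [0, 0, 0]
    - [0, 0, 0]
  hand: [100, 100, 100, 100, 100]

```text
clock: 3.9
eef_pos: [0.5101, 0.136, 0.2572]
tcp_rot: [[-0.221, 0.975, 0.0], [0.975, 0.221, 0.0], [-0.0, 0.0, -1.0]]
force: [0.0, 0.9, 0.7]
finger_gap: 0.0879
gripper_force: 0.0
```

```bash
python3 - <<'E'
from h import *;import cv2
o=ctrl.get_obs();im=ctrl.get_image("wrist");cv2.imwrite("pics/w2.png",im);print(o["eef_pos"])
E
```

```text
[0.51009139 0.13601487 0.25718623]
```

View pics/w2.png

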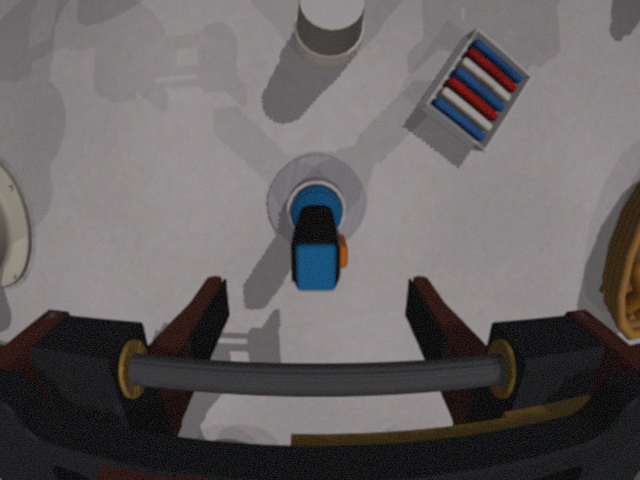

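```bash
python3 - <<'E'
from h import *
o=ctrl.get_obs();print(wray((316,267),.21,o),wray((316.5,202),.008,o))
E
```

```text
[0.50801298 0.13437331 0.21      ] [0.50752215 0.13420228 0.008     ]
```

Request:
servo_tool:
  xyz:
    - [-0.04, -0.06, -0.8]
    - [0, 0, -0.9]
    - [0, 0, -0.9]
    - [0, 0, -0.9]
    - [0, 0, -0.6]
  angular:
    - [0, 0, 0]
    - [0, 0, 0]
    - [0, 0, 0]
    - [0, 0, 0]
    - [0, 0, 0]
  hand: [100, 100, 100, 100, 100]

```text
clock: 4.58
eef_pos: [0.5087, 0.1339, 0.1542]
tcp_rot: [[-0.22, 0.975, -0.001], [0.975, 0.22, -0.0], [0.0, -0.001, -1.0]]
force: [0.4, -0.1, -0.3]
finger_gap: 0.0877
gripper_force: 0.0
```

Request:
servo_tool:
  xyz:
    - [0, 0, 0]
    - [0, 0, 0]
    - [0, 0, 0]
    - [0, 0, 0]
    - [0, 0, 0]
  angular:
    - [0, 0, 0]
    - [0, 0, 0]
    - [0, 0, 0]
    - [0, 0, 0]
    - [0, 0, 0]
  hand: [0, 0, 0, 0, 0]
  force: 30

```text
clock: 5.2
eef_pos: [0.5091, 0.1337, 0.1555]
tcp_rot: [[-0.22, 0.975, 0.001], [0.975, 0.22, 0.0], [-0.0, 0.001, -1.0]]
force: [1.1, -0.2, 1.0]
finger_gap: 0.0414
gripper_force: 0.3
```

Request:
servo_tool:
  xyz:
    - [0, 0, 0]
    - [0, 0, 0]
    - [0, 0, 0]
    - [0, 0, 0]
    - [0, 0, 0]
  angular:
    - [0, 0, 0]
    - [0, 0, 0]
    - [0, 0, 0]
    - [0, 0, 0]
    - [0, 0, 0]
  hand: [0, 0, 0, 0, 0]
  force: 30

```text
clock: 5.82
eef_pos: [0.509, 0.1337, 0.1552]
tcp_rot: [[-0.22, 0.975, 0.0], [0.975, 0.22, 0.0], [-0.0, 0.0, -1.0]]
force: [2.9, 1.6, 0.3]
finger_gap: 0.03
gripper_force: 30.0
```

Request:
servo_tool:
  xyz:
    - [0.04, 0.02, 0]
    - [0, 0, 0.3]
    - [0, 0, 0.3]
    - [0, 0, 0.3]
    - [0, 0, 0.3]
  angular:
    - [0, 0, 0]
    - [0, 0, 0]
    - [0, 0, 0]
    - [0, 0, 0]
    - [0, 0, 0]
  hand: [0, 0, 0, 0, 0]

```text
clock: 6.45
eef_pos: [0.5097, 0.1342, 0.1857]
tcp_rot: [[-0.221, 0.975, -0.0], [0.975, 0.221, 0.0], [0.0, -0.0, -1.0]]
force: [-2.3, -0.3, -1.8]
finger_gap: 0.0302
gripper_force: 30.0
```

Request:
servo_tool:
  xyz:
    - [0, 0, 0.3]
    - [0, 0, 0.3]
    - [0, 0, 0.3]
    - [0, 0, 0.3]
    - [0, 0, 0.3]
  angular:
    - [0, 0, 0]
    - [0, 0, 0]
    - [0, 0, 0]
    - [0, 0, 0]
    - [0, 0, 0]
  hand: [0, 0, 0, 0, 0]

```text
clock: 7.08
eef_pos: [0.5098, 0.1342, 0.2231]
tcp_rot: [[-0.221, 0.975, -0.0], [0.975, 0.221, 0.0], [0.0, -0.0, -1.0]]
force: [-0.7, 0.1, -1.4]
finger_gap: 0.0299
gripper_force: 30.0
```

Request:
servo_tool:
  xyz:
    - [0, 0, 0.2]
    - [0, 0, 0.15]
    - [0, 0, 0]
    - [0, 0, 0]
    - [0, 0, 0]
  angular:
    - [0, 0, 0]
    - [0, 0, 0]
    - [0, 0, 0]
    - [0, 0, 0]
    - [0, 0, 0]
  hand: [0, 0, 0, 0, 0]

```text
clock: 7.7
eef_pos: [0.51, 0.1342, 0.2314]
tcp_rot: [[-0.22, 0.975, 0.0], [0.975, 0.22, 0.0], [-0.0, 0.0, -1.0]]
force: [0.6, 0.1, -1.3]
finger_gap: 0.0301
gripper_force: 30.0
```

```bash
python3 - <<'E'
from h import *;import cv2
a=ctrl.get_image("scene")[150:330,330:460];a=cv2.resize(a,None,fx=3.3,fy=3.3,interpolation=2);cv2.imwrite("pics/s2.png",a)
F=[]
for _ in range(4):
    F.append(ctrl.get_obs()["force"]);ctrl.get_image("top")
print(np.mean(F,0))
E
```

```text
[-0.12252255  0.13953184 -0.37232451]
```

View pics/s2.png

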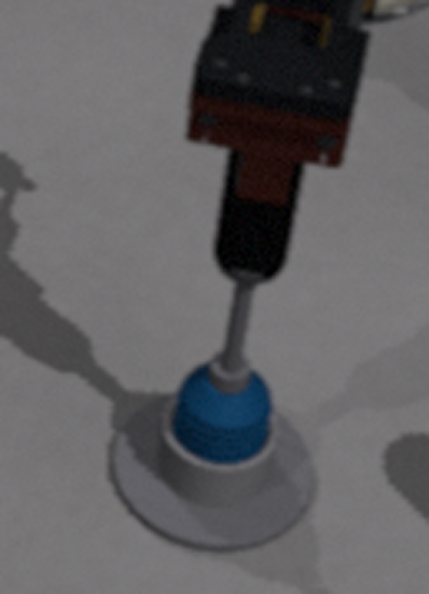

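Request:
servo_tool:
  xyz:
    - [0, 0, 0.1]
    - [0, 0, 0.1]
    - [0, 0, 0.1]
    - [0, 0, 0]
    - [0, 0, 0]
  angular:
    - [0, 0, 0]
    - [0, 0, 0]
    - [0, 0, 0]
    - [0, 0, 0]
    - [0, 0, 0]
  hand: [0, 0, 0, 0, 0]

```text
clock: 8.57
eef_pos: [0.5098, 0.1341, 0.2386]
tcp_rot: [[-0.22, 0.975, -0.001], [0.975, 0.22, -0.0], [-0.0, -0.001, -1.0]]
force: [-0.2, 0.7, -4.7]
finger_gap: 0.03
gripper_force: 30.0
```

Request:
servo_tool:
  xyz:
    - [0, 0, 0.2]
    - [0, 0, 0.4]
    - [0, 0, 0.5]
    - [0, 0, 0.5]
    - [0, 0, 0.5]
  angular:
    - [0, 0, 0]
    - [0, 0, 0]
    - [0, 0, 0]
    - [0, 0, 0]
    - [0, 0, 0]
  hand: [0, 0, 0, 0, 0]

```text
clock: 9.2
eef_pos: [0.5099, 0.1342, 0.2927]
tcp_rot: [[-0.22, 0.975, 0.001], [0.975, 0.22, 0.0], [-0.0, 0.001, -1.0]]
force: [0.3, -0.4, -3.7]
finger_gap: 0.0299
gripper_force: 30.0
```

Request:
servo_tool:
  xyz:
    - [0, 0, 0.5]
    - [0, 0, 0.5]
    - [0, 0, 0.3]
    - [0, 0, 0.1]
    - [0, 0, 0]
  angular:
    - [0, 0, 0]
    - [0, 0, 0]
    - [0, 0, 0]
    - [0, 0, 0]
    - [0, 0, 0]
  hand: [0, 0, 0, 0, 0]

```text
clock: 9.82
eef_pos: [0.5099, 0.1341, 0.3262]
tcp_rot: [[-0.22, 0.975, -0.0], [0.975, 0.22, -0.0], [0.0, -0.0, -1.0]]
force: [-0.7, 0.3, -3.4]
finger_gap: 0.0298
gripper_force: 30.0
```

Request:
servo_tool:
  xyz:
    - [0, 0, 0]
    - [0, 0, 0]
    - [0, 0, 0]
    - [0, 0, 0]
    - [0, 0, 0]
  angular:
    - [0, 0, 0]
    - [0, 0, 0]
    - [0, 0, 0]
    - [0, 0, 0]
    - [0, 0, 0]
  hand: [0, 0, 0, 0, 0]

```text
clock: 10.45
eef_pos: [0.5098, 0.1341, 0.3264]
tcp_rot: [[-0.22, 0.975, -0.0], [0.975, 0.22, -0.0], [-0.0, -0.0, -1.0]]
force: [0.2, -0.7, -4.2]
finger_gap: 0.0297
gripper_force: 30.0
```

```bash
python3 - <<'E'
from h import *;import cv2
a=ctrl.get_image("scene")[60:340,270:510];a=cv2.resize(a,None,fx=2.1,fy=2.1,interpolation=2);cv2.imwrite("pics/s3.png",a)
F=[]
for _ in range(4):
    F.append(ctrl.get_obs()["force"]);ctrl.get_image("top")
print(np.mean(F,0),ctrl.get_obs()["moment"])
E
```

```text
[ 0.47837161 -0.04137478 -3.58460018] [-0.04670455 -0.05437636  0.01531951]
```

View pics/s3.png

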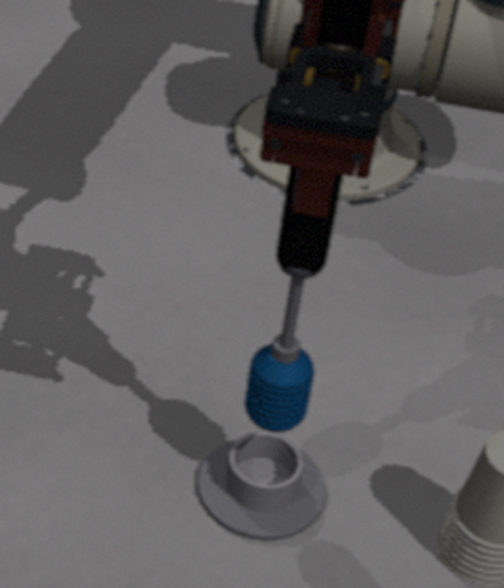

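```bash
python3 -c "
from rig import ctrl;print(ctrl.hand_in())"
```

```text
the job is handed in; nothing more can be done
None
```

The job is handed in at about 11 s. The gripper holds the brush still and upright, fully extended, with its head about 6 cm above the stand's rim. I touched none of the cups, stirrers, sugar tray or dish.

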